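# Pull the guard panel and hold the amplifier flap at the set angle

### The arm

A 6-joint arm with a two-finger parallel gripper is mounted at the origin on the work surface. World frame = base frame: x ahead of the robot, y to its left, z up, the work surface at z = 0. Lengths are in m, angles in rad, forces in N, time in s.
With the tool pointing down it reaches from about 0.35 to 0.975 m from the base axis. Payload 4.9 kg.
Tool frame: the origin (TCP) lies at the very end of the fingers, on their centre line; the grasp point (between the pads) lies 19 mm behind it (ctrl.pinch_z is the distance from the TCP to the grasp point, in m); z points along the fingers, y is the direction in which the jaws open and shut (so a half turn about z gives the same grasp; the last joint's range is limited). The gripper opens to 85 mm and grips with 20 to 120 N. Pads are 22 mm wide; open, the fingers measure 114 mm over their backs; the gripper's body (76 mm by 85 mm) begins 54 mm behind the grasp point. The pads swing forward as they close: fully open they stand 13 mm farther back than shut.
Start: joints at [-1.337, 0.053, 1.613, -0, 1.476, -0.119], TCP at [0.216, -0.586, 0.231] pointing down, gripper open.
Joint ranges: [-3.01, 3.01], [-1.01, 2.22], [0.06, 2.58], [-1.02, 4.17], [0.09, 2.62], [-3.14, 3.14]. Speed limits (rad/s): [2.57, 2.57, 3.14, 3.14, 3.14, 3.14].

### API

Orientations are given as a rotation vector (axis times angle).
In Python, from station import ctrl gives the robot as it stands.
- The arm moves only by the tool carry_out, never from a script. Its argument "series" is a list of rows, each a list of 7 numbers: the shift along the world's x, y, z each as a share of 0.025 m, from -1 to 1, then the turn, a rotation vector about the world's x, y, z each as a share of 0.1 rad, from -1 to 1, then the opening, from 0 (shut) to 1 (fully open). A call has 1 to 12 rows; each row shifts and turns the commanded pose from where the row before left it; what a row does not reach is not made up. A row lasts 1/10 s, in which the tool goes at most 50 mm and 8.59 degrees, less where a joint would pass 70% of its speed; a pose out of reach is approached as far as the arm can. A call with a number of a shift or a turn outside -1 to 1 is refused whole. A call with a gripper value outside its range is refused whole. The fingers move at their own pace and stop on an object; "grip_force" is the grip in N (left out, the last holds). Time passes only in rows, so rows that do not move let the fingers close. It gives the time, the measured TCP pose, the force and the opening at its end, in the units of the state.
- ctrl.get_obs(): the state, without advancing time (a new reading comes with each control period).
- ctrl.get_image(name): name is "scene" or "top"; returns a dict with "frame" (480x640x3 uint8, blue, green, red), "fx", "fy", "cx", "cy" (pixels), "R" (3x3) and "t" (3): a world point X has camera coordinates R X + t. Camera axes: x right, y down, z forward; pixel columns grow to the right and rows downward; lengths in m; the calibration is good to about 2 mm. A picture is of the moment at which its call begins. There is no depth.
- ctrl.finish_job(): hands the job in, once; it reports no verdict.
Trained networks look in a picture, given as the dict that the camera call returned (one of the last four; its "shot" number tells which), for a name from the list of things; names that differ only in an ending like _2 or _b are one class to them, and where a whole thing is asked for, a point or a joint stands for the part that bears it (a point fixed in the world has none). Each returns a list of dicts, best first, with "p" (0 to 1); they miss things now and then, are a little off and sometimes report something else, mostly with a low value. They report only what shows in the picture. A call takes as long as a camera call.
- ctrl.trace(picture, name): "mask" (480x640 bool, what is visible of it) and "rect" ([left, top, width, height] as shares, 0 to 1, of the picture: columns of its width, rows of its height, round what is visible of it).
- ctrl.mark_of(picture, name): "position" ([column, row] as shares, 0 to 1, of the picture: columns of its width, rows of its height: a listed point, or the origin of a listed thing).
The state is a dict: "t": time; "q": joint angles; "dq": joint speeds; "effort": joint torques, N m; "tool_pos": TCP position; "tool_rot": TCP orientation; "contact_force": force on the tool from outside, world axes, zero at the start; "wrist_torque": the same for the moment, N m; "opening": finger opening in m.
Only numpy, scipy, OpenCV 4.12 (cv2) and the standard library are available. Lean on these libraries where they do the work, as an engineer would, in place of code of your own. Each camera call takes 0.05 s, during which the arm holds its last target.

### The job

On the rehearsal-room service bench, slide the thin guard panel up out of the slot in the amplifier, lower it (no dropping) on edge into the long slot of the wooden stand, all the way down, and let it go. Then lift the amplifier's flap, which has a bar handle, until it lies parallel to the steel angle arm beside it, and finish still holding the flap steady there with the gripper, because it falls shut by itself. Leave the angle arm as it is set and do not disturb the pedal, the mug or the metronome.

Things in the scene. Friction and masses are not known exactly. Their poses are not given: they have to be found in the camera images.
- amp: (All sizes here and below in mm.) Black amplifier chassis, fixed to the bench, 250 (x) x 240 (y) x 100 high. Origin: centre of its underside; z up; its -x side faces the robot (give or take its yaw). Near its -x edge a slot, 9 wide (x) x 116 long (y) x 60 deep, is centred at x = -110, y = 0 in this frame; the panel stands in it. The top is open under the flap.
- panel: Loose flat aluminium guard panel with dark vents, 5 thick (its x) x 110 wide (its y) x 150 tall (its z), about 150 g. Origin: centre of its bottom edge. Starts upright in the amplifier's slot with 2 play each side, origin 40 above the bench, top edge 190 above the bench (90 above the chassis), 30 in front of the flap's bar. Can be gripped by the middle of the top edge from above.
- stand: Light wooden stand, fixed to the bench, 60 (x) x 150 (y) base, 61 high, with one slot open at the top: 16 wide (its x) x 126 long (its y), slot floor 6 above the bench. Origin: centre of its underside, right below the slot's centre. It may be on either side of the amplifier; its slot then points roughly away from the robot. The panel leans a little in it when released.
- flap (a joint): Angle of the aluminium flap on top of the amplifier, rad: 0 closed and level, grows as the free edge (on the robot's side, by the slot) rises; the stop is at 1.5. Hinge on the far side, along the amplifier's y. Flap 175 long (from hinge to free edge) x 170 wide x 6 thick, about 0.45 kg, swings freely, falls shut.
- flap_hinge (a point): Middle of the flap's hinge axis, 100 above the bench, at x = 85, y = 0 in the amplifier's frame; turns with the flap: its x points from the free edge to the hinge, its y along the hinge axis.
- flap_bar (a point): Middle of the flap's handle: a round steel bar 10 in diameter and 90 long, parallel to the hinge, on two posts at its ends. It lies 165 from the hinge towards the free edge and 45 above the hinge axis, measured square to the flap. Turns with the flap (axes as flap_hinge). The bar can turn between finger pads that keep pointing down.
- angle_arm (a joint): Angle to which the angle arm is set, rad, measured as the flap's angle: the flap is right when its angle equals this one. Set between 0.5 and 1.0; very stiff, not to be moved.
- angle_arm_tip (a point): Free end of the angle arm: a plain flat steel strip 130 long, 10 high, 5 thick, standing up at a slant beside the flap on the amplifier's +y side (108 from its middle). It pivots on the same axis as the flap. Its own x points from this tip to the pivot, so it is parallel to the flap's x at the right angle.
- pedal: Bystander: loose grey effects pedal 120 x 70 x 48 high, on the other side of the amplifier from the stand. Origin: centre of its underside.
- mug: Bystander: loose white mug, 80 in diameter, 90 high. Origin: centre of its underside.
- metronome: Bystander: loose dark wooden metronome 50 x 75 x 122 high. Origin: centre of its underside.

How it is judged:
On the way, in this order (a step that is already met when the one before it is completed fails the run):
1. the panel is lifted clear of the amplifier's slot (z of panel in the frame of amp above 0.102 m), for 0.1 s.
2. the panel stands on the floor of the stand's slot, released (x of panel in the frame of stand between -0.011 and 0.011 m and y of panel in the frame of stand between -0.02 and 0.02 m and z of panel in the frame of stand below 0.013 m and angle between panel's own z axis and vertical below 0.3 rad and contact force between the fingers and panel below 0.1 N), for 0.2 s.
3. the gripper holds the flap parallel to the angle arm (angle between the x axis of flap_bar and the x axis of angle_arm_tip, either way round below 0.08 rad and contact force between the fingers and flap above 0.5 N), for 0.3 s.
At the end, for the whole second after the job is handed in: Gripper holding the flap still (over 0.5 N, under 0.1 rad/s) within 0.08 rad of parallel to the angle arm; panel released in the stand's slot: bottom within 7 mm of the slot floor, within 11 mm across and 20 mm along of its centre, leaning under 0.3 rad, clear of the flap (all of step 2 and all of step 3 and velocity of joint flap between -0.1 and 0.1 rad/s and value of joint flap above 0.4 rad and contact force between panel and flap below 0.1 N); the arm keeps its last pose, push and grip.
It fails at once if pedal pushed more than 30 mm away (distance of pedal from where it was at the start of the episode above 0.03 m).
It fails at once if mug pushed more than 30 mm away (distance of mug from where it was at the start of the episode above 0.03 m).
It fails at once if metronome pushed more than 30 mm away (distance of metronome from where it was at the start of the episode above 0.03 m).
It fails at once if the angle arm pushed out of its setting (tip moved over 8 mm) (distance of angle_arm_tip from where it was at the start of the episode above 0.008 m).
It fails at once if the panel dropped (falls into the stand or onto the bench faster than 0.8 m/s) (height (world z) of panel below 0.08 m and linear speed of panel above 0.8 m/s).
It also fails if it takes over 59 s, if anything falls off the work surface, if the arm or the gripper's body presses on something with over 40 N, if the wrist force passes 120 N, or if a joint passes its speed limit or range.

## Working session

There is one attempt and no reset: what is moved stays moved. The work goes in short steps, Python scripts to look and compute and a tool call to move; the robot and the scene stay as the last step left them, time stands still between calls to the robot, and variables do not carry over. Pictures are saved under pics/ and viewed, and the job is handed in when it is done.

Besides the shell and the picture viewer there is one more tool, called after "Call:" by a JSON object that holds its "fn" and its "kwargs", one argument or row to a line. carry_out: Moves the arm, as the interface text tells. Shift numbers are shares of 0.025 m and turn numbers shares of 0.1 rad, none past 1 either way. Its arguments: {"type":"object","properties":{"series":{"type":"array"},"grip_force":{"type":"number"}},"required":["series"]}

```bash
ls; mkdir -p pics
cat > h.py <<'E'
import numpy as np, cv2
from station import ctrl
def shot(name):
    p=ctrl.get_image(name); return p
def ray(p,uv):
    d=np.array([(uv[0]-p['cx'])/p['fx'],(uv[1]-p['cy'])/p['fy'],1.0])
    R=np.array(p['R']);t=np.array(p['t'])
    return -R.T@t, R.T@d
def atz(p,uv,z):
    c,d=ray(p,uv); return c+d*(z-c[2])/d[2]
def tri(a,ua,b,ub):
    c1,d1=ray(a,ua);c2,d2=ray(b,ub)
    A=np.stack([d1,-d2],1); s=np.linalg.lstsq(A,c2-c1,rcond=None)[0]
    x=c1+d1*s[0];y=c2+d2*s[1]; return (x+y)/2,np.linalg.norm(x-y)
def proj(p,X):
    c=np.array(p['R'])@np.array(X)+np.array(p['t']); return np.array([p['fx']*c[0]/c[2]+p['cx'],p['fy']*c[1]/c[2]+p['cy']])
E
python3 - <<'E'
from h import *
np.set_printoptions(precision=4,suppress=True)
a=shot('scene');b=shot('top')
cv2.imwrite('pics/s0.png',a['frame']);cv2.imwrite('pics/t0.png',b['frame'])
for p in (a,b): print(p['fx'],-np.array(p['R']).T@np.array(p['t']))
for n in ['amp','panel','stand','flap_hinge','flap_bar','angle_arm_tip','pedal','mug','metronome']:
    o=[]
    for p in (a,b):
        m=ctrl.mark_of(p,n); o.append(m[0] if m else None)
    uv=[np.array(m['position'])*[640,480] if m else None for m in o]
    print(n,[(u,round(m['p'],2)) if m else None for u,m in zip(uv,o)], tri(a,uv[0],b,uv[1]) if all(o) else None)
print(ctrl.get_obs())
E
```

```text
pics
616.7069205086086 [ 1.1474 -0.5385  1.0331]
463.1257948331001 [ 0.458  -0.0145  0.9084]
amp [(array([341.504, 262.704]), 0.78), (array([327.488, 246.72 ]), 0.86)] (array([ 0.5771,  0.0136, -0.0034]), np.float64(0.0014675728948445336))
panel [None, (array([316.224, 302.976]), 0.71)] None
stand [(array([405.632, 172.176]), 0.71), (array([178.624, 288.48 ]), 0.79)] (array([0.4951, 0.3039, 0.0094]), np.float64(0.00046525012091434457))
flap_hinge [(array([367.104, 256.896]), 0.86), (array([329.024, 190.704]), 0.74)] (array([0.6616, 0.0043, 0.1042]), np.float64(0.005490469689364978))
flap_bar [(array([320.576, 189.792]), 0.97), (array([314.368, 282.288]), 0.88)] (array([0.4987, 0.0307, 0.1469]), np.float64(0.0009102400620486029))
angle_arm_tip [(array([383.872, 171.6  ]), 0.71), (array([254.208, 230.496]), 0.63)] (array([0.5792, 0.1242, 0.1902]), np.float64(0.002983423220202607))
pedal [(array([205.568, 323.088]), 0.66), (array([480.896, 280.512]), 0.6)] (array([ 0.5065, -0.2838,  0.0044]), np.float64(0.002873025930886354))
mug [(array([467.776, 222.816]), 0.94), (array([193.024, 189.6  ]), 0.79)] (array([0.6947, 0.2849, 0.0068]), np.float64(0.002224167130334711))
metronome [(array([260.672, 386.592]), 0.94), (array([482.112, 195.6  ]), 0.61)] (array([ 0.6787, -0.2925, -0.0021]), np.float64(0.007588501938074372))
{'t': 1.0, 'q': array([-1.337 ,  0.0527,  1.6129,  0.    ,  1.476 , -0.119 ]), 'dq': array([ 0.0009,  0.0004,  0.    ,  0.0009,  0.0001, -0.0008]), 'effort': array([  0.0001, -39.369 , -37.0472,  -0.0003,   0.0004,   0.    ]), 'tool_pos': array([ 0.216 , -0.5865,  0.2313]), 'tool_rot': array([3.0928, 0.5514, 0.    ]), 'contact_force': array([0.451 , 0.0655, 0.0056]), 'wrist_torque': array([-0.0207, -0.0198,  0.0006]), 'opening': 0.08519901301573408}
```

View pics/s0.png

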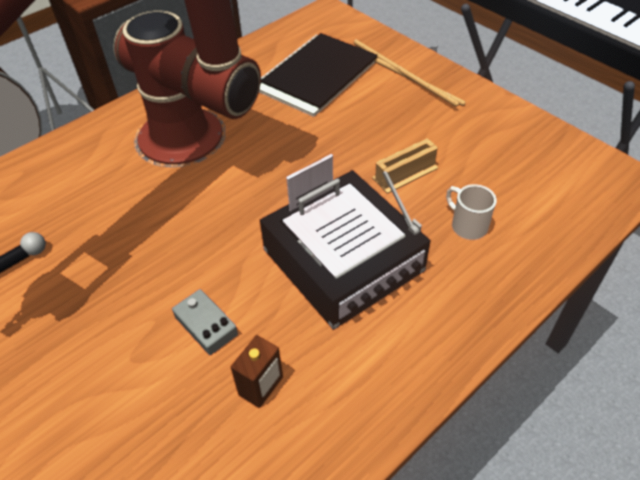

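View pics/t0.png

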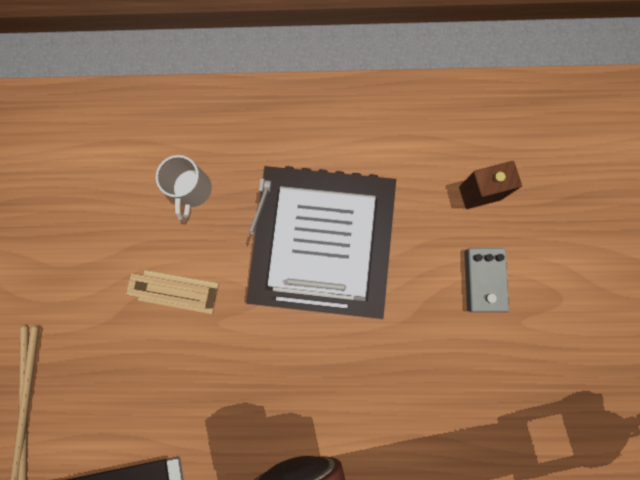

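Scene: panel top edge is at about (290-335,175) in the scene view and (276,299)-(347,305) in the top view. The stand is on the +y side, the pedal and metronome on -y. Zooming in to refine.

Run:
```python
from h import *
import pickle
a=shot('scene');b=shot('top')
pickle.dump((a,b),open('ab.pkl','wb'))
def z(p,x,y,w,h,k,f): cv2.imwrite(f,cv2.resize(p['frame'][y:y+h,x:x+w],None,fx=k,fy=k,interpolation=cv2.INTER_CUBIC))
z(b,120,260,240,60,3.33333,'pics/tz1.png')
z(a,270,130,180,110,4.4,'pics/sz1.png')
for n in ['panel','stand','flap_bar']:
  for p,s in((a,'s'),(b,'t')):
    m=ctrl.trace(p,n)
    if m:
        M=m[0]['mask'].astype('uint8'); r=cv2.minAreaRect(cv2.findNonZero(M)); print(n,s,round(m[0]['p'],2),cv2.boxPoints(r).round(1).tolist())
```

```text
panel s 0.73 [[272.6000061035156, 188.0], [325.1000061035156, 147.10000610351562], [343.29998779296875, 170.5], [290.79998779296875, 211.3000030517578]]
panel t 0.74 [[275.6000061035156, 301.29998779296875], [276.20001220703125, 296.29998779296875], [346.20001220703125, 303.70001220703125], [345.70001220703125, 308.79998779296875]]
stand s 0.88 [[367.5, 166.10000610351562], [430.20001220703125, 136.8000030517578], [443.8999938964844, 166.1999969482422], [381.20001220703125, 195.39999389648438]]
stand t 0.72 [[125.0999984741211, 298.20001220703125], [130.8000030517578, 267.6000061035156], [218.5, 284.0], [212.8000030517578, 314.6000061035156]]
flap_bar s 0.63 [[277.5, 220.5], [333.5, 164.5], [405.0, 236.0], [349.0, 292.0]]
flap_bar t 0.82 [[267.0, 287.29998779296875], [277.79998779296875, 184.89999389648438], [375.20001220703125, 195.1999969482422], [364.3999938964844, 297.5]]
```

```bash
sleep 0.1
```

```text
(no output)
```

View pics/tz1.png

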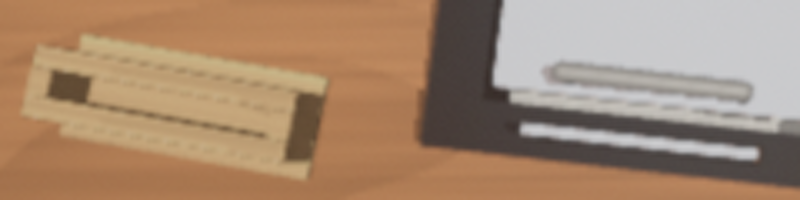

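View pics/sz1.png

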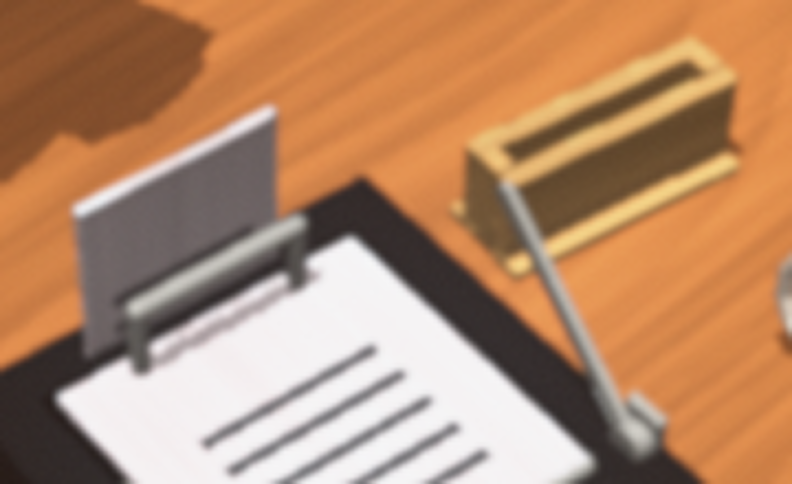

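```bash
cat > m.py <<'E'
from h import *
import pickle
from scipy.optimize import least_squares
np.set_printoptions(precision=4,suppress=True)
a,b=pickle.load(open('ab.pkl','rb'))
T=lambda x,y:np.array([120+x/3.33333,260+y/3.33333]); S=lambda x,y:np.array([270+x/4.4,130+y/4.4])
def pr(n,A,B): print(n,*tri(a,A,b,B))
if __name__=='__main__':
    # left=+y
    pL=tri(a,S(275,110),b,T(520,130))[0];pR=tri(a,S(76,211),b,T(758,154))[0]
    bL=tri(a,S(303,226),b,T(550,71))[0];bR=tri(a,S(130,312),b,T(748,93))[0]
    for n,l,r in(('panel',pL,pR),('bar',bL,bR)):
        d=l-r; print(n,l,r,(l+r)/2,'len',np.linalg.norm(d),'yaw',np.arctan2(-d[0],d[1]))
    for z in (.19,.061):
        l,r=(T(520,130),T(758,154)) if z==.19 else (T(50,84),T(275,124))
        l=atz(b,l,z);r=atz(b,r,z);d=l-r;print(z,(l+r)/2,np.linalg.norm(d),np.arctan2(-d[0],d[1]))
    def box(c,yaw,w,l,z):
        R=np.array([[np.cos(yaw),-np.sin(yaw)],[np.sin(yaw),np.cos(yaw)]])
        return [np.r_[c+R@[sx*w/2,sy*l/2],z] for sx,sy in((-1,-1),(1,-1),(1,1),(-1,1))]
    import sys
    sx,sy,yw=[float(v) for v in sys.argv[1:4]]
    for p,n,o,k,wh in((a,'s',(360,120),8,(90,70)),(b,'t',(115,255),7,(110,70))):
        im=cv2.resize(p['frame'][o[1]:o[1]+wh[1],o[0]:o[0]+wh[0]],None,fx=k,fy=k,interpolation=cv2.INTER_CUBIC)
        for w,l,z,c in((.016,.126,.061,(0,0,255)),(.06,.15,.0,(255,0,0)),(.016,.126,.006,(0,255,0))):
            q=np.array([(proj(p,X)+.5-o)*k for X in box(np.array([sx,sy]),yw,w,l,z)]).round().astype(int)
            cv2.polylines(im,[q],True,c,1)
        cv2.imwrite(f'pics/fit_{n}_{sys.argv[4]}.png',im)
E
python3 m.py 0.495 0.304 -0.17 1
```

```text
panel [0.4714 0.0887 0.1854] [ 0.4601 -0.0218  0.1885] [0.4658 0.0335 0.187 ] len 0.11116888442569159 yaw -0.10227289283709987
bar [0.5008 0.0798 0.1382] [ 0.4896 -0.0182  0.1435] [0.4952 0.0308 0.1409] len 0.098794749968722 yaw -0.11386795276924623
0.19 [0.465  0.0321 0.19  ] 0.11072087138143752 -0.10401422304669777
0.061 [0.4883 0.3043 0.061 ] 0.12887913821404687 -0.17687636802394163
```

```bash
sleep 0.1
```

```text
(no output)
```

View pics/fit_s_1.png

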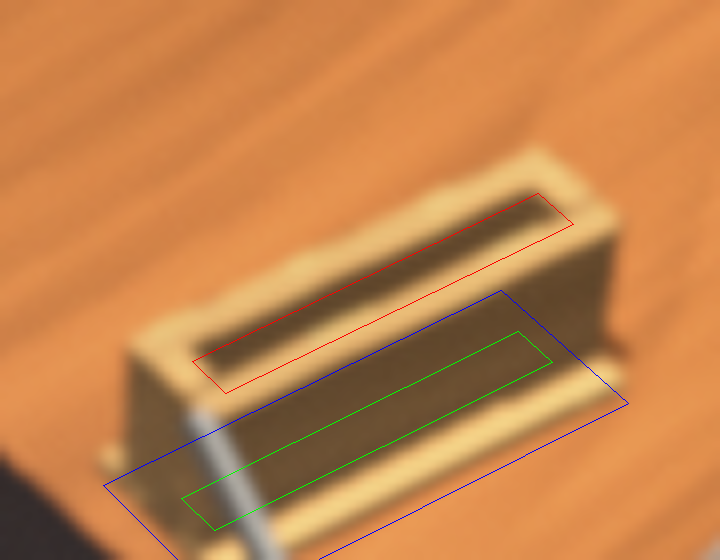

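View pics/fit_t_1.png

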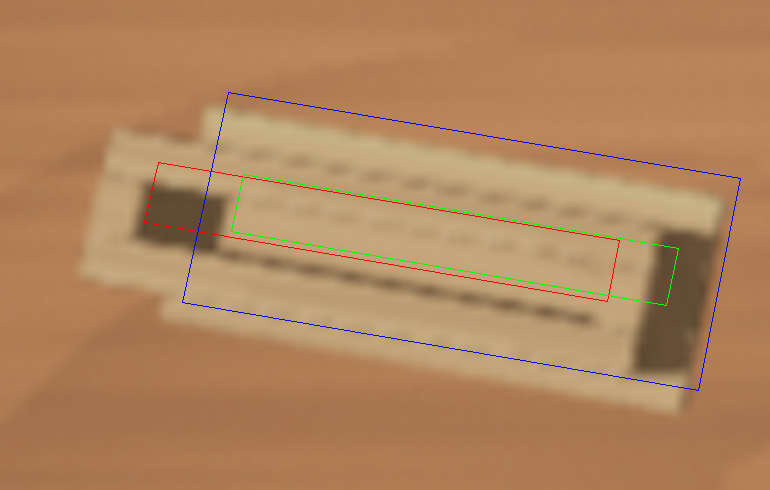

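The slot needs to shift by about 3 px down and 2 px left in the top view.

```bash
python3 m.py 0.489 0.307 -0.175 2 >/dev/null; python3 -c "
import cv2;a=cv2.imread('pics/fit_s_2.png');b=cv2.imread('pics/fit_t_2.png');a=cv2.resize(a,None,fx=.85,fy=.85)
cv2.imwrite('pics/f2a.png',a)"
```

```text
(no output)
```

View pics/fit_s_2.png

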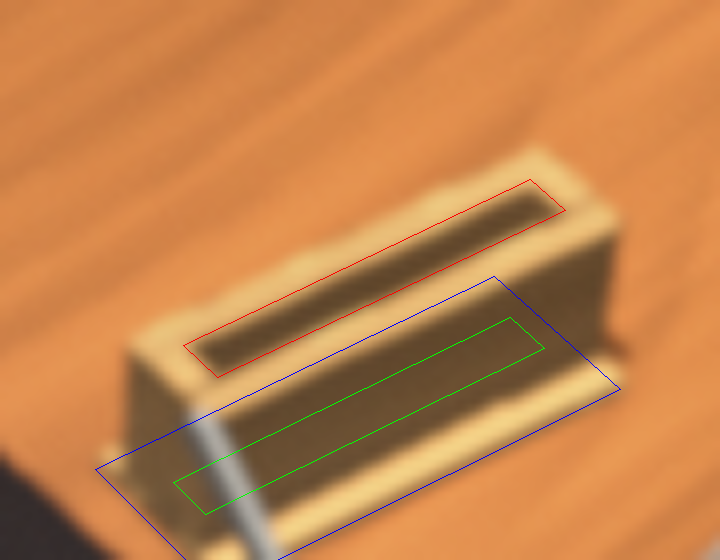

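View pics/fit_t_2.png

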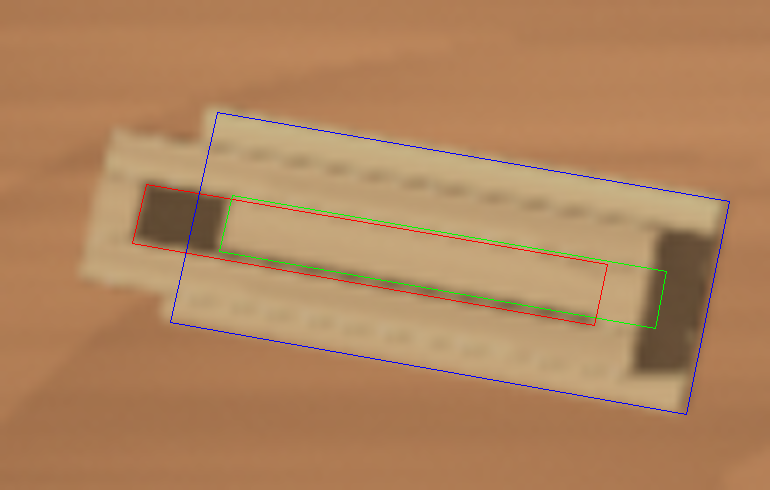

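Stand's slot fits at (0.489, 0.3075), yaw -0.175. The panel's top edge is at (0.465, 0.032, 0.187–0.190), yaw -0.104. Moving above the panel.

Call:
{"fn": "carry_out", "kwargs": {
  "series": [
    [0.4,1,0,0,0,0.45,0.5],
    [0.4,1,0,0,0,0.45,0.5],
    [0.4,1,0,0,0,0.45,0.5],
    [0.4,1,0,0,0,0.45,0.5],
    [0.4,1,0,0,0,0.45,0.5],
    [0.4,1,0,0,0,0.45,0.5],
    [0.4,1,0,0,0,0.45,0.5],
    [0.4,1,0,0,0,0.45,0.5],
    [0.4,1,0,0,0,0.45,0.5],
    [0.4,1,0,0,0,0.45,0.5],
    [0.4,1,0,0,0,0.45,0.5],
    [0.4,1,0,0,0,0.45,0.5]
  ],
  "grip_force": 40
}}

```text
t: 2.6
tool_pos: [0.3362, -0.2855, 0.2315]
tool_rot: [2.832, 1.358, 0.0]
contact_force: [1.1, -0.3, -0.1]
opening: 0.0426
```

Call:
{"fn": "carry_out", "kwargs": {
  "series": [
    [0.4,1,0,0,0,0.45,0.5],
    [0.4,1,0,0,0,0.45,0.5],
    [0.4,1,0,0,0,0.45,0.5],
    [0.4,1,0,0,0,0.45,0.5],
    [0.4,1,0,0,0,0.45,0.5],
    [0.4,1,0,0,0,0.45,0.5],
    [0.4,1,0,0,0,0.45,0.5],
    [0.4,1,0,0,0,0.45,0.5],
    [0.4,1,0,0,0,0.45,0.5],
    [0.4,1,0,0,0,0.45,0.5],
    [0.4,0.7,0,0,0,0.4,0.5],
    [0,0,0,0,0,0,0.5]
  ]
}}

```text
t: 3.8
tool_pos: [0.4464, -0.0174, 0.2314]
tool_rot: [-2.416, -2.007, -0.001]
contact_force: [-0.2, 0.6, 0.2]
opening: 0.0427
```

Call:
{"fn": "carry_out", "kwargs": {
  "series": [
    [0.25,0.66,0,0,0,0.27,0.5],
    [0.25,0.66,0,0,0,0.27,0.5],
    [0.25,0.66,0,0,0,0.26,0.5],
    [0,0,0,0,0,0,0.5]
  ]
}}

```text
t: 4.2
tool_pos: [0.4648, 0.0309, 0.2314]
tool_rot: [-2.337, -2.099, 0.0]
contact_force: [-0.5, -0.5, 0.6]
opening: 0.0426
```

Run:
```python
from h import *
a=shot('scene');b=shot('top')
f=lambda p,x,y,w,h,k:cv2.resize(p['frame'][y:y+h,x:x+w],None,fx=k,fy=k,interpolation=cv2.INTER_CUBIC)
cv2.imwrite('pics/s1.png',f(a,240,60,180,135,4));cv2.imwrite('pics/t1.png',f(b,220,220,180,135,4))
o=ctrl.get_obs();print(o['tool_pos'],o['tool_rot'],2*np.arctan2(*o['tool_rot'][1::-1])-np.pi/2)
```

```text
[0.46445146 0.02983961 0.23126705] [ 2.33873065e+00  2.09721048e+00 -1.12901019e-03] -0.10878500485969278
```

View pics/s1.png

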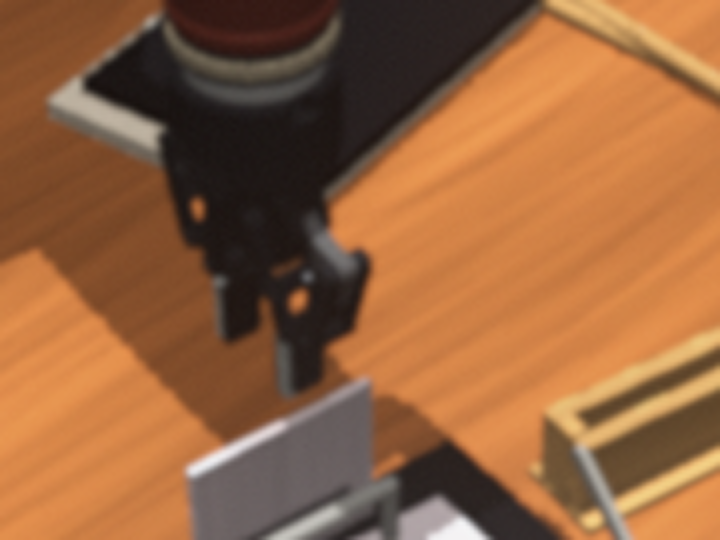

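View pics/t1.png

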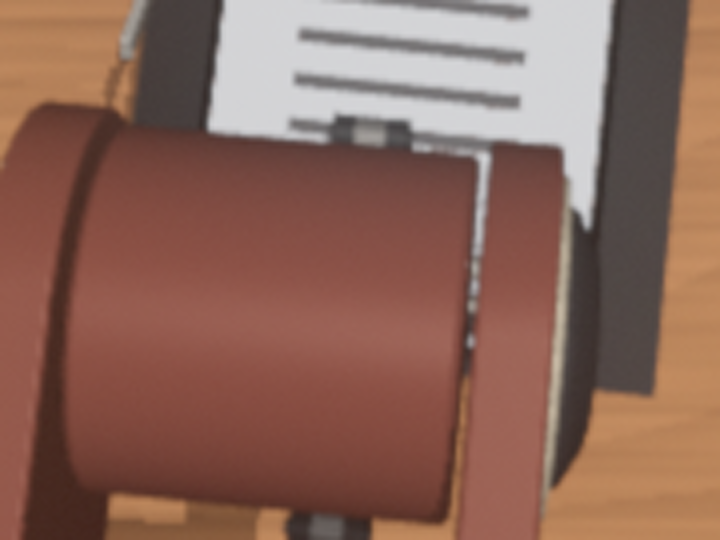

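The open fingers are above and either side of the panel edge. Descending to TCP z 0.158, then closing.

Call:
{"fn": "carry_out", "kwargs": {
  "series": [
    [0,0.08,-0.5,0,0,0,0.5],
    [0.02,0,-0.5,0,0,0.04,0.5],
    [0,0,-0.5,0,0,0,0.5],
    [0,0,-0.5,0,0,0,0.5],
    [0,0,-0.5,0,0,0,0.5],
    [0,0,-0.4,0,0,0,0.5],
    [0,0,0,0,0,0,0.5]
  ]
}}

```text
t: 5.0
tool_pos: [0.4639, 0.0326, 0.1565]
tool_rot: [-2.332, -2.101, 0.004]
contact_force: [-0.8, 0.3, 0.2]
opening: 0.0425
```

Call:
{"fn": "carry_out", "kwargs": {
  "series": [
    [0,0,0,0,0,0,0.2],
    [0,0,0,0,0,0,0],
    [0,0,0,0,0,0,0],
    [0,0,0,0,0,0,0],
    [0,0,0,0,0,0,0],
    [0,0,0,0,0,0,0],
    [0,0,0,0,0,0,0]
  ]
}}

```text
t: 5.7
tool_pos: [0.4658, 0.0325, 0.1598]
tool_rot: [2.333, 2.102, 0.002]
contact_force: [-0.2, -0.7, 3.6]
opening: 0.0042
```

Call:
{"fn": "carry_out", "kwargs": {
  "series": [
    [0,0,0.3,0,0,0,0],
    [0,0,0.4,0,0,0,0],
    [0,0,0.5,0,0,0,0],
    [0,0,0.5,0,0,0,0],
    [0,0,0.5,0,0,0,0],
    [0,0,0.5,0,0,0,0],
    [0,0,0.5,0,0,0,0],
    [0,0,0.5,0,0,0,0],
    [0,0,0.3,0,0,0,0],
    [0,0,0,0,0,0,0],
    [0,0,0,0,0,0,0]
  ]
}}

```text
t: 6.8
tool_pos: [0.4651, 0.0325, 0.2586]
tool_rot: [-2.334, -2.103, 0.0]
contact_force: [-0.5, -0.4, -1.3]
opening: 0.0044
```

Run:
```python
from h import *
a=shot('scene')
cv2.imwrite('pics/s2.png',cv2.resize(a['frame'][60:240,220:460],None,fx=3.3,fy=3.3,interpolation=cv2.INTER_CUBIC))
o=ctrl.get_obs();print(o['tool_pos'],o['opening'],2*np.arctan2(*o['tool_rot'][1::-1])-np.pi/2,o['contact_force'])
```

```text
[0.46485692 0.03254998 0.25808057] 0.0043419772823012895 -6.387188730172832 [ 0.14627818 -0.68131943 -1.54475489]
```

View pics/s2.png

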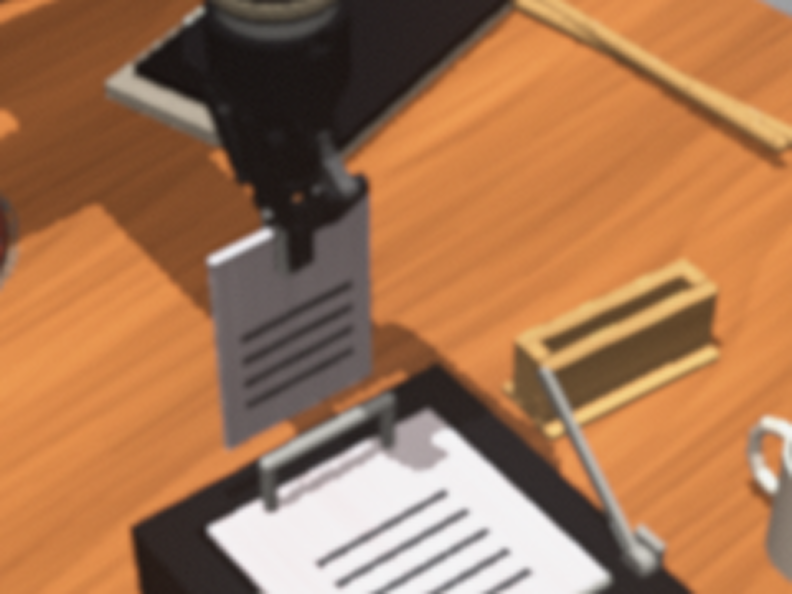

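The panel hangs upright and clear of the slot. Moving over the stand.

Call:
{"fn": "carry_out", "kwargs": {
  "series": [
    [0.08,0.5,0,0,0,-0.06,0],
    [0.08,0.9,0,0,0,-0.06,0],
    [0.08,1,0,0,0,-0.06,0],
    [0.08,1,0,0,0,-0.06,0],
    [0.08,1,0,0,0,-0.06,0],
    [0.08,1,0,0,0,-0.06,0],
    [0.08,1,0,0,0,-0.06,0],
    [0.08,1,0,0,0,-0.06,0],
    [0.08,1,0,0,0,-0.06,0],
    [0.08,1,0,0,0,-0.06,0],
    [0.08,0.9,0,0,0,-0.06,0],
    [0.08,0.5,0,0,0,-0.06,0]
  ]
}}

```text
t: 8.05
tool_pos: [0.4886, 0.3038, 0.2575]
tool_rot: [-2.406, -2.018, 0.003]
contact_force: [-0.5, -1.1, -1.6]
opening: 0.0043
```

Call:
{"fn": "carry_out", "kwargs": {
  "series": [
    [0,0.2,0,0,0,0,0],
    [0,0,0,0,0,0,0],
    [0,0,0,0,0,0,0]
  ]
}}

```text
t: 8.35
tool_pos: [0.4892, 0.3068, 0.2586]
tool_rot: [2.408, 2.017, -0.001]
contact_force: [-0.7, 0.1, -1.4]
opening: 0.0044
```

Run:
```python
from h import *
a=shot('scene');b=shot('top')
f=lambda p,x,y,w,h,k:cv2.resize(p['frame'][y:y+h,x:x+w],None,fx=k,fy=k,interpolation=cv2.INTER_CUBIC)
cv2.imwrite('pics/s3.png',f(a,330,30,150,180,3.3));cv2.imwrite('pics/t3.png',f(b,100,210,200,150,4))
o=ctrl.get_obs();print(o['tool_pos'],o['opening'],2*np.arctan2(*o['tool_rot'][1::-1])-np.pi/2,o['contact_force'])
```

```text
[0.48927369 0.3067064  0.25881938] 0.0043554282027909565 -0.176966315628025 [ 0.35786918  0.61665167 -0.85941978]
```

View pics/s3.png

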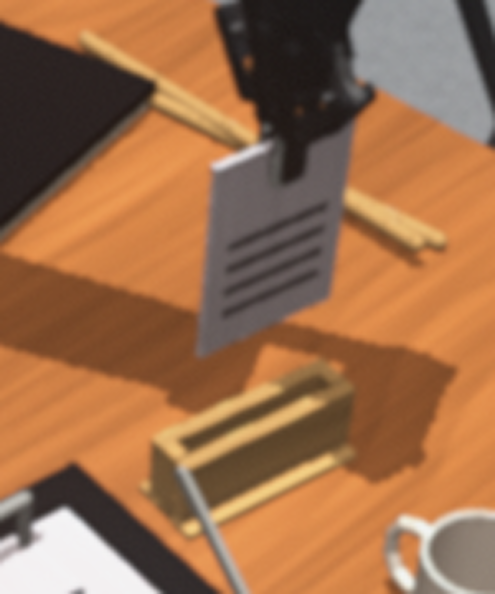

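View pics/t3.png

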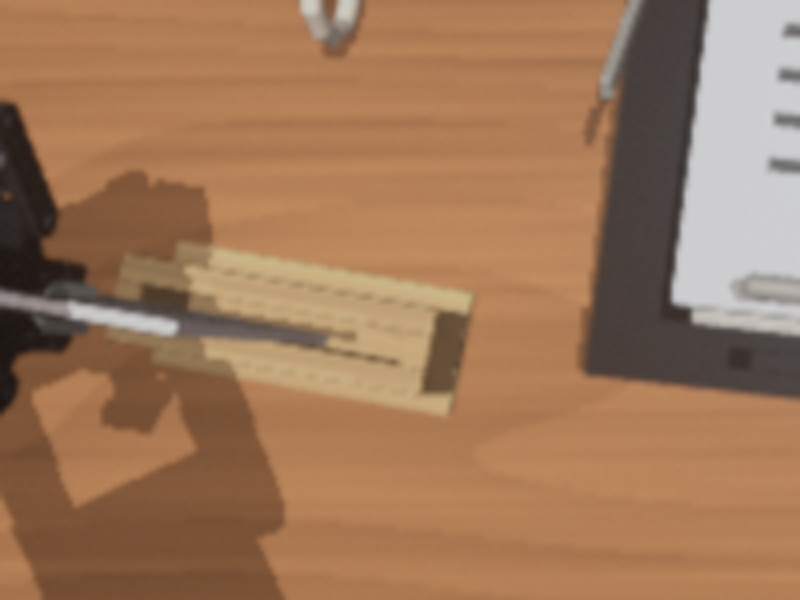

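Call:
{"fn": "carry_out", "kwargs": {
  "series": [
    [0,0,-0.4,0,0,0,0],
    [0,0,-0.5,0,0,0,0],
    [0,0,-0.5,0,0,0,0],
    [0,0,-0.5,0,0,0,0],
    [0,0,-0.5,0,0,0,0],
    [0,0,-0.3,0,0,0,0],
    [0,0,0,0,0,0,0]
  ]
}}

```text
t: 9.15
tool_pos: [0.4883, 0.3071, 0.1891]
tool_rot: [-2.407, -2.017, 0.005]
contact_force: [-0.6, -0.8, -2.0]
opening: 0.0042
```

```bash
cat > ov.py <<'E'
from h import *
import sys
np.set_printoptions(precision=4,suppress=True)
a=shot('scene');b=shot('top')
o=ctrl.get_obs();tp=o['tool_pos'];print(tp,o['opening'],2*np.arctan2(*o['tool_rot'][1::-1])-np.pi/2,o['contact_force'])
def box(c,yaw,w,l,z):
    R=np.array([[np.cos(yaw),-np.sin(yaw)],[np.sin(yaw),np.cos(yaw)]])
    return [np.r_[c+R@[sx*w/2,sy*l/2],z] for sx,sy in((-1,-1),(1,-1),(1,1),(-1,1))]
zb=tp[2]-.119
for p,n,q0,k,wh in((a,'s',(360,60),5,(100,130)),(b,'t',(110,240),6,(110,80))):
    im=cv2.resize(p['frame'][q0[1]:q0[1]+wh[1],q0[0]:q0[0]+wh[0]],None,fx=k,fy=k,interpolation=cv2.INTER_CUBIC)
    raw=im.copy()
    for c,w,l,z,col in((np.array([.489,.3075]),.016,.126,.061,(0,0,255)),(tp[:2],.005,.11,zb,(0,255,0)),(tp[:2],.005,.11,zb+.15,(255,0,0))):
        q=np.array([(proj(p,X)+.5-q0)*k for X in box(c,-.175,w,l,z)]).round().astype(int)
        cv2.polylines(im,[q],True,col,1)
    cv2.imwrite(f'pics/{n}_{sys.argv[1]}.png',im)
E
python3 ov.py low
```

```text
[0.4893 0.3076 0.1914] 0.004468001077681383 -0.1759573822642917 [-0.2556 -0.1842 -0.3643]
```

View pics/s_low.png

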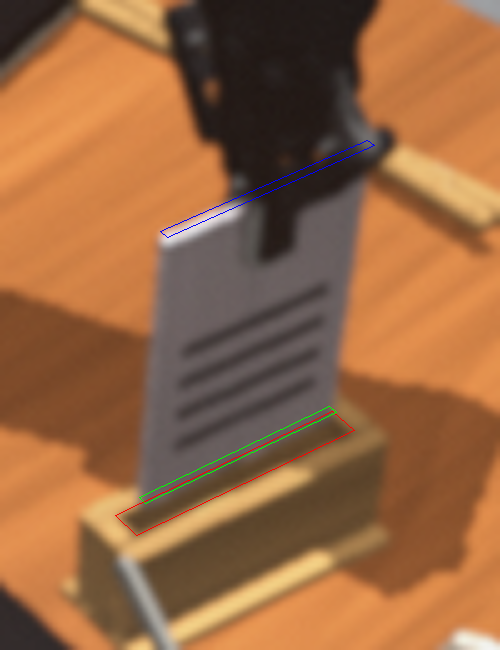

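View pics/t_low.png

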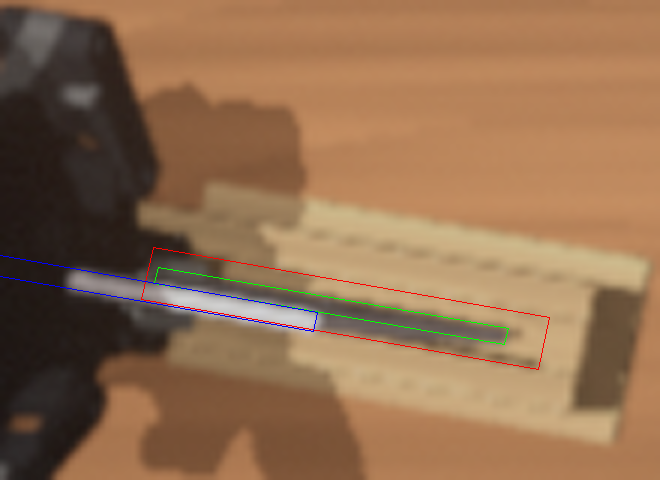

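The predicted panel outline matches both pictures and lies centred in the slot. Lowering.

Call:
{"fn": "carry_out", "kwargs": {
  "series": [
    [0,0,-0.3,0,0,0,0],
    [0,0,-0.4,0,0,0,0],
    [0,0,-0.4,0,0,0,0],
    [0,0,-0.4,0,0,0,0],
    [0,0,-0.4,0,0,0,0],
    [0,0,-0.3,0,0,0,0],
    [0,0,-0.1,0,0,0,0],
    [0,0,-0.1,0,0,0,0],
    [0,0,0,0,0,0,0],
    [0,0,0,0,0,0,0]
  ]
}}

```text
t: 10.25
tool_pos: [0.4895, 0.3076, 0.1318]
tool_rot: [2.408, 2.017, 0.001]
contact_force: [0.3, -0.5, -1.9]
opening: 0.0038
```

Call:
{"fn": "carry_out", "kwargs": {
  "series": [
    [0,0,-0.06,0,0,0,0],
    [0,0,-0.06,0,0,0,0],
    [0,0,0,0,0,0,0],
    [0,0,0,0,0,0,0]
  ]
}}

```text
t: 10.65
tool_pos: [0.4892, 0.3075, 0.1283]
tool_rot: [-2.408, -2.018, 0.0]
contact_force: [0.1, 0.4, -1.7]
opening: 0.0046
```

Bottom is about 3 mm above the floor. Creeping until it touches.

Call:
{"fn": "carry_out", "kwargs": {
  "series": [
    [0,0,-0.06,0,0,0,0],
    [0,0,-0.06,0,0,0,0],
    [0,0,0,0,0,0,0],
    [0,0,0,0,0,0,0]
  ]
}}

```text
t: 11.05
tool_pos: [0.4895, 0.3076, 0.1258]
tool_rot: [2.408, 2.017, 0.001]
contact_force: [0.3, -0.5, 1.2]
opening: 0.0043
```

Call:
{"fn": "carry_out", "kwargs": {
  "series": [
    [0,0,-0.04,0,0,0,0],
    [0,0,-0.04,0,0,0,0],
    [0,0,0,0,0,0,0],
    [0,0,0,0,0,0,0]
  ]
}}

```text
t: 11.45
tool_pos: [0.4901, 0.3076, 0.1258]
tool_rot: [2.407, 2.017, 0.002]
contact_force: [-1.9, -3.3, 10.6]
opening: 0.0046
```

Contact with the slot floor (z stopped at 0.126, 10 N up). Easing off and opening.

Call:
{"fn": "carry_out", "kwargs": {
  "series": [
    [0,0,0.05,0,0,0,0],
    [0,0,0,0,0,0,0.1],
    [0,0,0,0,0,0,0.25],
    [0,0,0,0,0,0,0.4],
    [0,0,0,0,0,0,0.6],
    [0,0,0,0,0,0,0.8],
    [0,0,0,0,0,0,1],
    [0,0,0,0,0,0,1],
    [0,0,0,0,0,0,1],
    [0,0,0,0,0,0,1]
  ]
}}

```text
t: 12.45
tool_pos: [0.4892, 0.3075, 0.1246]
tool_rot: [2.408, 2.018, 0.0]
contact_force: [0.2, 0.1, 0.0]
opening: 0.0856
```

```bash
python3 ov.py rel
```

```text
[0.4892 0.3075 0.1246] 0.08532548702556286 -0.17602403941290357 [-0.2469  0.2484  0.5512]
```

View pics/s_rel.png

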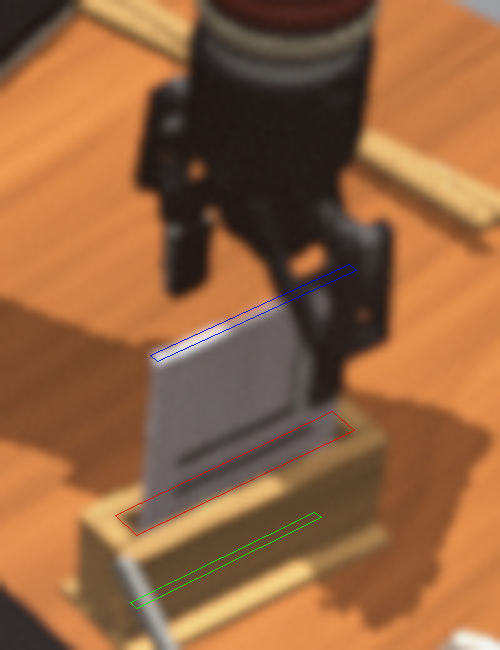

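View pics/t_rel.png

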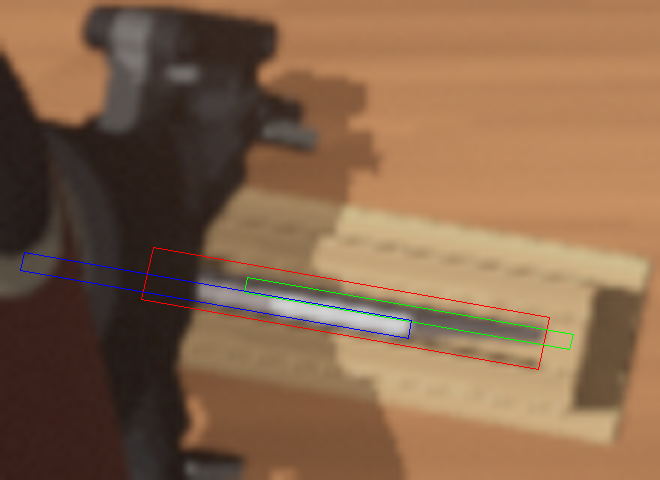

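Panel released, standing in the slot, with fingers clear of it. Rising, while measuring the angle arm from the unobstructed first pictures.

Call:
{"fn": "carry_out", "kwargs": {
  "series": [
    [0,0,0.3,0,0,0,1],
    [0,0,0.6,0,0,0,1],
    [0,0,1,0,0,0,1],
    [0,0,1,0,0,0,1],
    [0,0,1,0,0,0,1],
    [0,0,1,0,0,0,0.5],
    [0,0,0.6,0,0,0,0.5],
    [0,0,0,0,0,0,0.5]
  ]
}}

```text
t: 13.35
tool_pos: [0.4906, 0.3082, 0.2663]
tool_rot: [2.407, 2.017, 0.01]
contact_force: [0.3, -0.0, 0.0]
opening: 0.0441
```

```bash
cat > arm.py <<'E'
from h import *
import pickle,sys
np.set_printoptions(precision=4,suppress=True)
a,b=pickle.load(open('ab.pkl','rb'))
yw=float(sys.argv[1]); u=np.array([np.cos(yw),np.sin(yw),0]); v=np.array([-u[1],u[0],0])
pan=np.array([.4652,.0325,0]); amp=pan+.110*u
H=amp+.085*u+[0,0,.1]+.108*v; print('amp',amp,'pivot',H)
for p,n,o,k,wh in((a,'s',(370,160),9,(60,80)),(b,'t',(235,170),9,(50,75))):
    im=cv2.resize(p['frame'][o[1]:o[1]+wh[1],o[0]:o[0]+wh[0]],None,fx=k,fy=k,interpolation=cv2.INTER_CUBIC)
    for th,c in((.65,(255,0,0)),(.75,(0,255,0)),(.85,(0,0,255))):
        ex=-u*np.cos(th)+np.array([0,0,np.sin(th)]); ez=u*np.sin(th)+np.array([0,0,np.cos(th)])
        for w in(.0025,-.0025):
          for hh in ((-.005,.005) if w<0 else (.005,)):
            q=[tuple(((proj(p,H+w*v+hh*ez+s*ex)+.5-o)*k).round().astype(int).tolist()) for s in(0,.13)]
            cv2.line(im,q[0],q[1],c,1)
    cv2.imwrite(f'pics/arm_{n}{sys.argv[2]}.png',im)
# amp outline
for p,n in((a,'s'),(b,'t')):
    im=p['frame'].copy()
    im=cv2.resize(im[150:350,230:460],None,fx=3.4,fy=3.4,interpolation=cv2.INTER_CUBIC)
    for z in(.1,0):
        q=np.array([(proj(p,amp+x*u+y*v+[0,0,z])+.5-[230,150])*3.4 for x,y in((-.125,-.12),(.125,-.12),(.125,.12),(-.125,.12))]).round().astype(int)
        cv2.polylines(im,[q],True,(0,255,0),1)
    cv2.imwrite(f'pics/amp_{n}{sys.argv[2]}.png',im)
E
python3 arm.py -0.104 1; python3 -c "
import cv2,numpy as np
s=cv2.imread('pics/arm_s1.png');t=cv2.imread('pics/arm_t1.png');h=600
f=lambda i:cv2.resize(i,(int(i.shape[1]*h/i.shape[0]),h));i=np.hstack([f(s)[:, :400],f(t)]);print(i.shape);cv2.imwrite('pics/arm1.png',i)"
```

```text
amp [0.5746 0.0211 0.    ] pivot [0.6704 0.1197 0.1   ]
(600, 800, 3)
```

View pics/arm_s1.png

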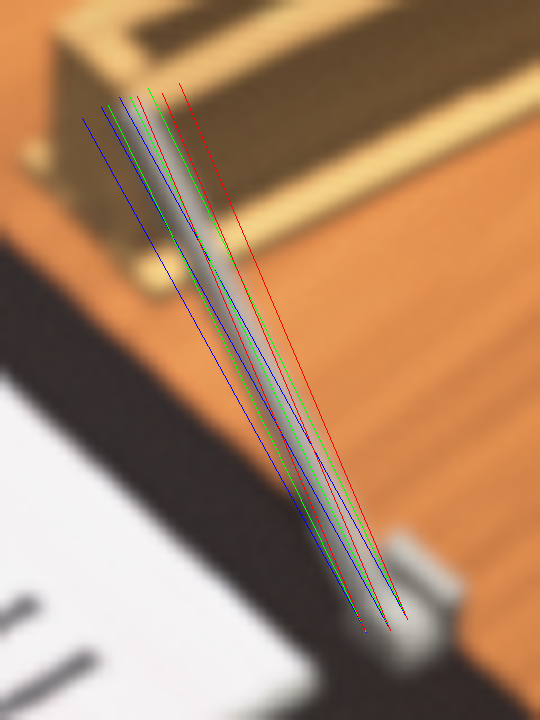

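View pics/arm_t1.png

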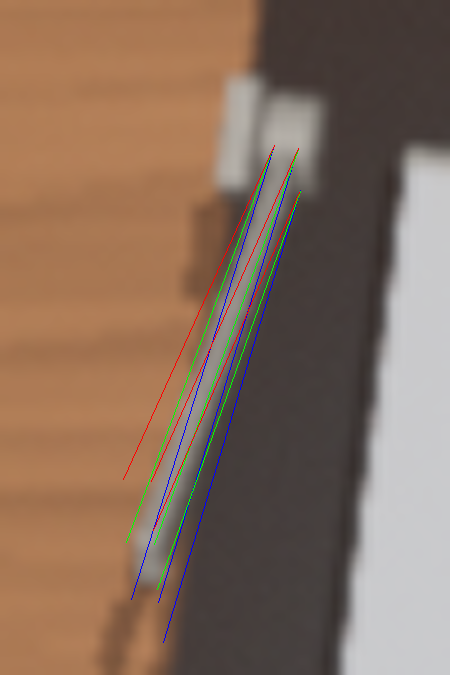

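View pics/amp_s1.png

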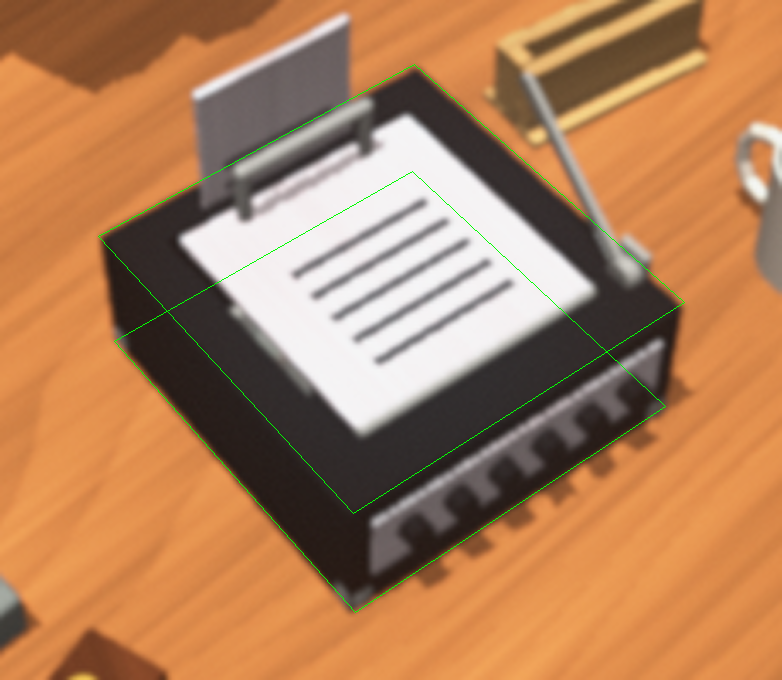

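View pics/amp_t1.png

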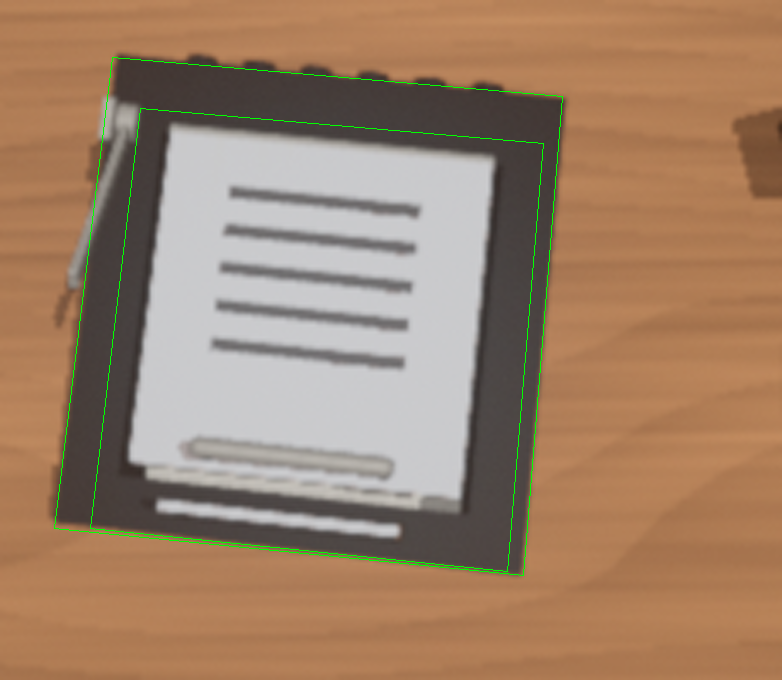

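Amplifier model fits both views. The angle arm lies near 0.73 rad (slightly under the 0.75 overlay). The bar should be at (0.495, 0.029, 0.145). Moving above it.

Call:
{"fn": "carry_out", "kwargs": {
  "series": [
    [0.02,-0.5,0,0,0,0.06,0.5],
    [0.02,-0.9,0,0,0,0.06,0.5],
    [0.02,-1,0,0,0,0.06,0.5],
    [0.02,-1,0,0,0,0.06,0.5],
    [0.02,-1,0,0,0,0.06,0.5],
    [0.02,-1,0,0,0,0.06,0.5],
    [0.02,-1,0,0,0,0.06,0.5],
    [0.02,-1,0,0,0,0.06,0.5],
    [0.02,-1,0,0,0,0.06,0.5],
    [0.02,-1,0,0,0,0.06,0.5],
    [0.02,-0.9,0,0,0,0.06,0.5],
    [0.02,-0.5,0,0,0,0.06,0.5]
  ]
}}

```text
t: 14.55
tool_pos: [0.4939, 0.0354, 0.2597]
tool_rot: [-2.334, -2.1, 0.005]
contact_force: [-0.7, 0.4, -0.1]
opening: 0.0429
```

Call:
{"fn": "carry_out", "kwargs": {
  "series": [
    [0,-0.3,0,0,0,0,0.5],
    [0,0,-0.5,0,0,0,0.5],
    [0,0,-0.7,0,0,0,0.5],
    [0,0,-0.7,0,0,0,0.5],
    [0,0,-0.4,0,0,0,0.5],
    [0,0,0,0,0,0,0.5],
    [0,0,0,0,0,0,0.5]
  ]
}}

```text
t: 15.25
tool_pos: [0.4951, 0.0303, 0.2043]
tool_rot: [-2.333, -2.103, 0.0]
contact_force: [1.1, 0.2, -0.3]
opening: 0.0426
```

Run:
```python
from h import *
a=shot('scene')
cv2.imwrite('pics/s5.png',cv2.resize(a['frame'][80:230,250:450],None,fx=4,fy=4,interpolation=cv2.INTER_CUBIC))
o=ctrl.get_obs();print(o['tool_pos'],o['opening'],2*np.arctan2(*o['tool_rot'][1::-1])-np.pi/2,o['contact_force'])
```

```text
[0.49552263 0.03022683 0.20513953] 0.04280001207232186 -0.10353882904213196 [ 0.05507589  0.31089194 -0.19299885]
```

View pics/s5.png

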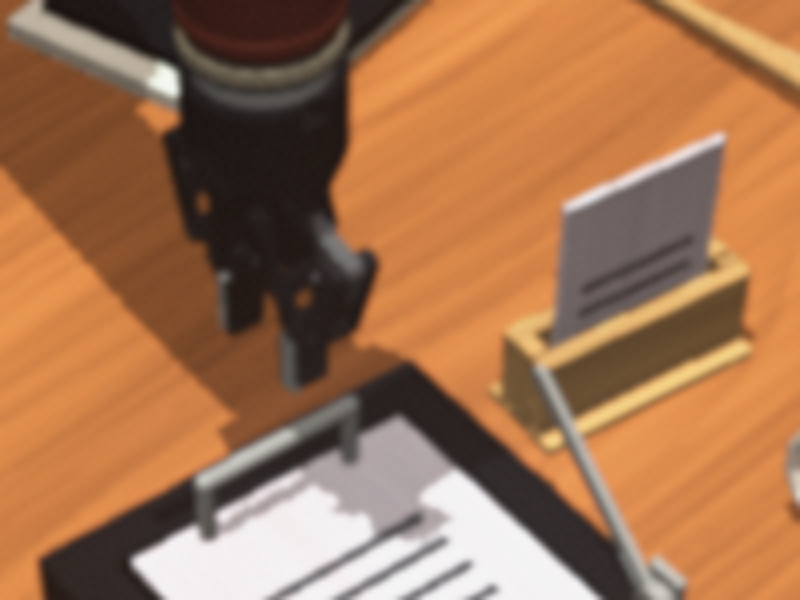

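The panel stands in the stand with a slight lean, and the fingers straddle the bar. Descending 78 mm and closing.

Call:
{"fn": "carry_out", "kwargs": {
  "series": [
    [0,0,-0.5,0,0,0,0.5],
    [0,0,-0.6,0,0,0,0.5],
    [0,0,-0.6,0,0,0,0.5],
    [0,0,-0.6,0,0,0,0.5],
    [0,0,-0.5,0,0,0,0.5],
    [0,0,-0.3,0,0,0,0.5],
    [0,0,0,0,0,0,0.5]
  ]
}}

```text
t: 16.0
tool_pos: [0.4942, 0.0301, 0.1252]
tool_rot: [-2.332, -2.101, 0.003]
contact_force: [-0.0, -0.6, -0.2]
opening: 0.0426
```

Call:
{"fn": "carry_out", "kwargs": {
  "series": [
    [0,0,0,0,0,0,0.3],
    [0,0,0,0,0,0,0.1],
    [0,0,0,0,0,0,0],
    [0,0,0,0,0,0,0],
    [0,0,0,0,0,0,0],
    [0,0,0,0,0,0,0],
    [0,0,0,0,0,0,0]
  ]
}}

```text
t: 16.7
tool_pos: [0.4959, 0.03, 0.1281]
tool_rot: [2.333, 2.102, 0.002]
contact_force: [-1.1, 0.1, 5.9]
opening: 0.0087
```

```bash
python3 -c "
import numpy as np
th=np.concatenate([[0,.02],np.linspace(.06,.73,19)])
p=.2663+th; r=-.171*np.cos(p); z=.171*np.sin(p)
dr=np.diff(r)/.025;dz=np.diff(z)/.025
for i in range(len(dr)): print(round(th[i+1],3),round(dr[i]*.9946,3),round(-dr[i]*.1038,3),round(dz[i],3))
print((r[-1]-r[0]),(z[-1]-z[0]))
"
```

```text
0.02 0.037 -0.004 0.132
0.06 0.082 -0.009 0.261
0.097 0.086 -0.009 0.24
0.134 0.094 -0.01 0.236
0.172 0.103 -0.011 0.233
0.209 0.112 -0.012 0.229
0.246 0.12 -0.013 0.224
0.283 0.128 -0.013 0.22
0.321 0.136 -0.014 0.215
0.358 0.144 -0.015 0.209
0.395 0.152 -0.016 0.204
0.432 0.159 -0.017 0.198
0.469 0.166 -0.017 0.192
0.507 0.173 -0.018 0.186
0.544 0.18 -0.019 0.179
0.581 0.187 -0.019 0.172
0.618 0.193 -0.02 0.165
0.656 0.199 -0.021 0.158
0.693 0.205 -0.021 0.15
0.73 0.21 -0.022 0.142
0.0720489964254176 0.09854771796524492
```

Call:
{"fn": "carry_out", "kwargs": {
  "series": [
    [0.04,0,0.13,0,0,0,0],
    [0.08,-0.01,0.26,0,0,0,0],
    [0.09,-0.01,0.24,0,0,0,0],
    [0.09,-0.01,0.24,0,0,0,0],
    [0.1,-0.01,0.23,0,0,0,0],
    [0.11,-0.01,0.23,0,0,0,0],
    [0.12,-0.01,0.22,0,0,0,0],
    [0.13,-0.01,0.22,0,0,0,0],
    [0.14,-0.01,0.21,0,0,0,0],
    [0.14,-0.02,0.21,0,0,0,0]
  ]
}}

```text
t: 17.7
tool_pos: [0.5201, 0.0272, 0.1821]
tool_rot: [-2.332, -2.102, 0.005]
contact_force: [-4.5, -2.5, -1.4]
opening: 0.0085
```

Run:
```python
from h import *
a=shot('scene')
cv2.imwrite('pics/s6.png',cv2.resize(a['frame'][80:280,250:450],None,fx=3,fy=3,interpolation=cv2.INTER_CUBIC))
o=ctrl.get_obs();print(o['tool_pos'],o['opening'],o['contact_force'],o['wrist_torque'])
```

```text
[0.52104856 0.02707191 0.18333713] 0.008308276562247582 [-5.61417139 -3.48608715 -0.52963554] [-0.48100354  1.06851071 -0.04350277]
```

View pics/s6.png

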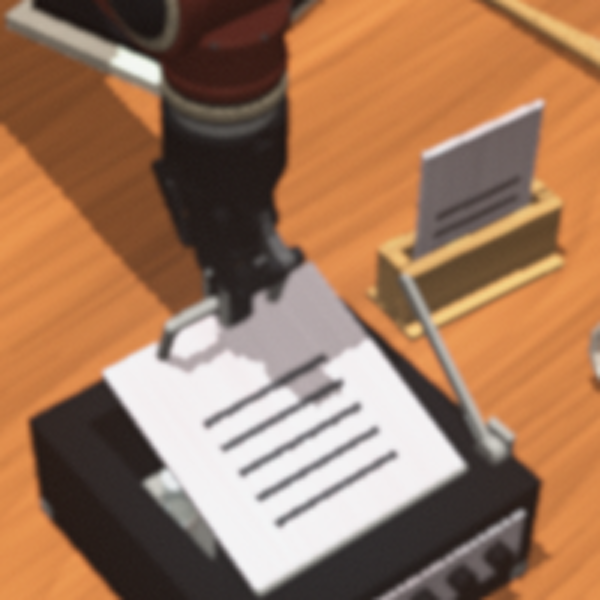

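The flap is rising with the bar held, at small forces (about 6 N). Continuing the arc.

Call:
{"fn": "carry_out", "kwargs": {
  "series": [
    [0.15,-0.02,0.2,0,0,0,0],
    [0.16,-0.02,0.2,0,0,0,0],
    [0.17,-0.02,0.19,0,0,0,0],
    [0.17,-0.02,0.19,0,0,0,0],
    [0.18,-0.02,0.18,0,0,0,0],
    [0.19,-0.02,0.17,0,0,0,0],
    [0.19,-0.02,0.17,0,0,0,0],
    [0.2,-0.02,0.16,0,0,0,0],
    [0.2,-0.02,0.15,0,0,0,0],
    [0.21,-0.02,0.14,0,0,0,0],
    [0,0,0,0,0,0,0],
    [0,0,0,0,0,0,0]
  ]
}}

```text
t: 18.95
tool_pos: [0.5664, 0.0219, 0.229]
tool_rot: [2.334, 2.103, -0.003]
contact_force: [-9.3, -3.4, 7.6]
opening: 0.0085
```

```bash
cat > fin.py <<'E'
from h import *
import sys
np.set_printoptions(precision=4,suppress=True)
a=shot('scene');b=shot('top');tag=sys.argv[1]
cv2.imwrite(f'pics/fs{tag}.png',cv2.resize(a['frame'][70:290,250:470],None,fx=2.7,fy=2.7,interpolation=cv2.INTER_CUBIC))
cv2.imwrite(f'pics/ft{tag}.png',cv2.resize(b['frame'][140:330,200:420],None,fx=3.1,fy=3.1,interpolation=cv2.INTER_CUBIC))
# flap overlays at candidate angles, enlarged
yw=-.104; u=np.array([np.cos(yw),np.sin(yw),0]); v=np.array([-u[1],u[0],0])
H=np.array([.5746,.0211,.1])+.085*u
for p,n,o,k,wh in((a,'s',(280,110),4,(160,145)),(b,'t',(230,170),4.5,(160,130))):
    im=cv2.resize(p['frame'][o[1]:o[1]+wh[1],o[0]:o[0]+wh[0]],None,fx=k,fy=k,interpolation=cv2.INTER_CUBIC)
    for th,c in((.63,(255,0,0)),(.73,(0,255,0)),(.83,(0,0,255))):
        ex=-u*np.cos(th)+np.array([0,0,np.sin(th)]); ez=u*np.sin(th)+np.array([0,0,np.cos(th)])
        q=np.array([(proj(p,H+x*ex+y*v+.003*ez)+.5-o)*k for x,y in((0,-.085),(.175,-.085),(.175,.085),(0,.085))]).round().astype(int)
        cv2.polylines(im,[q],True,c,1)
        q=np.array([(proj(p,H+x*ex+.108*v)+.5-o)*k for x in (0,.13)]).round().astype(int)
        cv2.polylines(im,[q],False,c,1)
    cv2.imwrite(f'pics/fo{n}{tag}.png',im)
o=ctrl.get_obs();tp=o['tool_pos'];print(tp,o['opening'],o['contact_force'],o['wrist_torque'])
G=tp-np.array([0,0,-.019]); d=G-H; print('grip implied',np.arctan2(d[2],-d@u)-.2663,'r',np.hypot(d[2],d@u),'y',d@v)
for n in('flap_bar','flap_hinge','angle_arm_tip','panel'):
    m=[ctrl.mark_of(p,n) for p in(a,b)]
    if all(m): print(n,m[0][0]['p'],m[1][0]['p'],*tri(a,np.array(m[0][0]['position'])*[640,480],b,np.array(m[1][0]['position'])*[640,480]))
E
python3 fin.py 1
```

```text
[0.5662 0.0218 0.229 ] 0.008257665318600546 [-8.9103 -3.3347  7.7004] [-0.5748  1.6296 -0.0556]
grip implied 0.7414267329181992 r 0.17496786146177348 y -0.0001307584850120504
flap_bar 0.8 0.56 [0.5653 0.0223 0.2438] 0.0018168202543800405
angle_arm_tip 0.83 0.34 [ 0.5947 -0.089   0.3906] 0.2661629598734968
panel 0.71 0.72 [ 0.487   0.3133 -0.0054] 0.0027732748125170906
```

View pics/fos1.png

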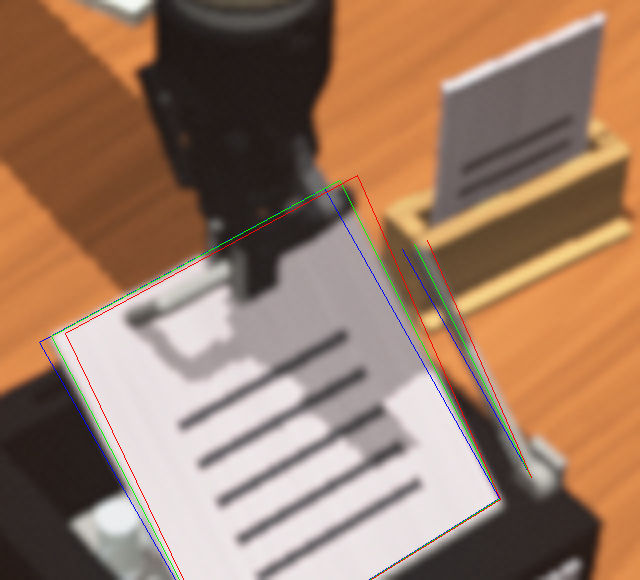

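View pics/fot1.png

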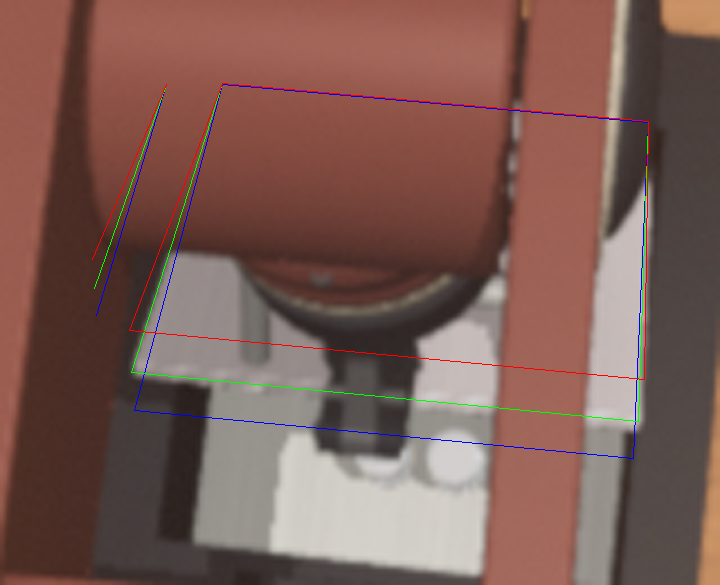

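View pics/fs1.png

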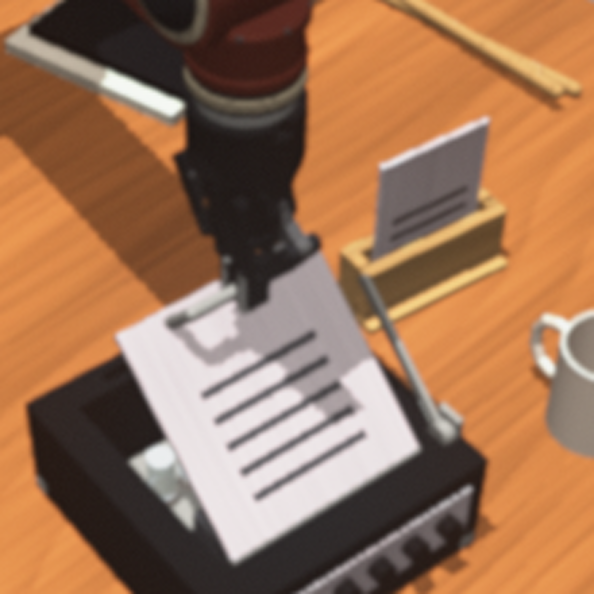

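My earlier colour reading was reversed (red is the larger angle), so the arm sits above 0.75, about 0.77. Checking with a finer overlay.

```bash
sed -i 's/((.65,(255,0,0)),(.75,(0,255,0)),(.85,(0,0,255)))/((.74,(255,0,0)),(.79,(0,0,255)))/' arm.py; python3 arm.py -0.104 2
```

```text
amp [0.5746 0.0211 0.    ] pivot [0.6704 0.1197 0.1   ]
```

View pics/arm_s2.png

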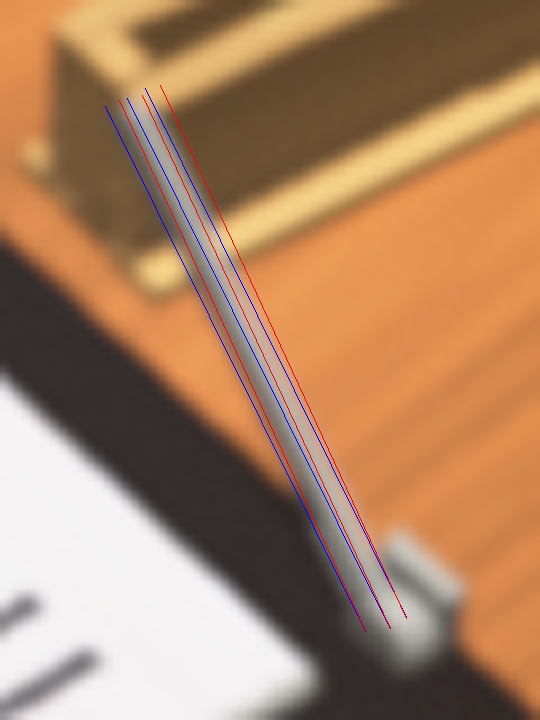

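View pics/arm_t2.png

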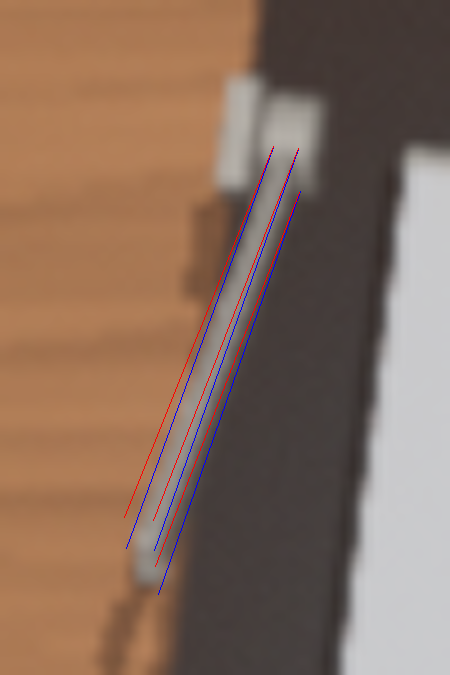

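Arm ≈ 0.77, flap ≈ 0.73: raising by about 0.035 rad.

Call:
{"fn": "carry_out", "kwargs": {
  "series": [
    [0.05,-0.005,0.03,0,0,0,0],
    [0.05,-0.005,0.03,0,0,0,0],
    [0.05,-0.005,0.03,0,0,0,0],
    [0.05,-0.005,0.03,0,0,0,0],
    [0,0,0,0,0,0,0],
    [0,0,0,0,0,0,0],
    [0,0,0,0,0,0,0],
    [0,0,0,0,0,0,0]
  ]
}}

```text
t: 20.25
tool_pos: [0.5713, 0.0213, 0.2324]
tool_rot: [2.333, 2.102, -0.003]
contact_force: [-9.0, -3.9, 9.6]
opening: 0.0082
```

```bash
sed -i 's/((.63,(255,0,0)),(.73,(0,255,0)),(.83,(0,0,255)))/((.72,(255,0,0)),(.77,(0,255,0)),(.82,(0,0,255)))/' fin.py; python3 fin.py 2
```

```text
[0.5713 0.0213 0.2324] 0.008634498671016434 [-9.346  -4.2158  9.6863] [-0.5614  1.7094 -0.1292]
grip implied 0.7763534063652966 r 0.17524130388629433 y -0.00017543261813447508
flap_bar 0.95 0.98 [0.5707 0.0213 0.2411] 0.002838069225760243
panel 0.66 0.95 [ 0.493   0.312  -0.0006] 0.001364618421632366
```

View pics/fos2.png

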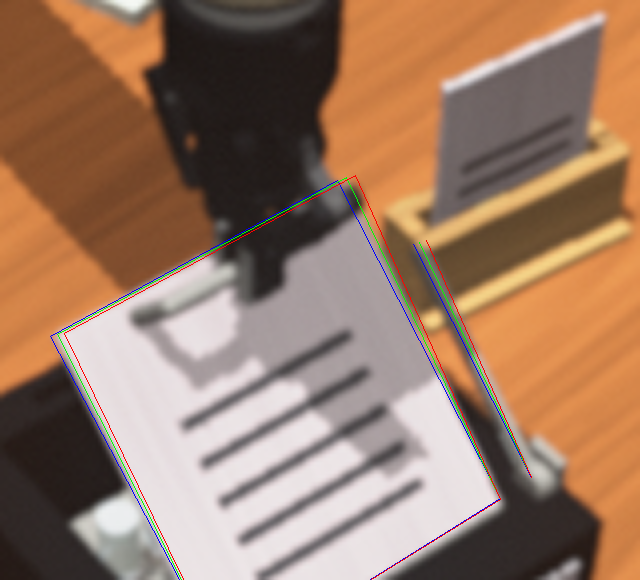

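View pics/fot2.png

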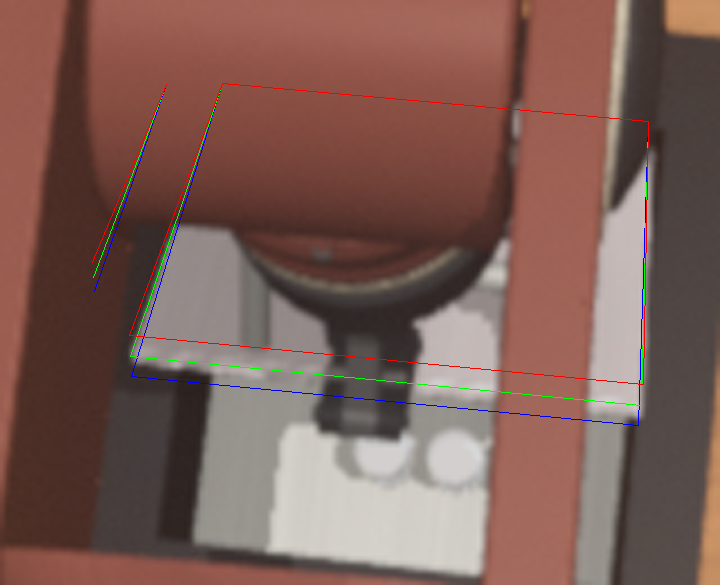

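Flap reads ≈ 0.765 in both views against the arm's ≈ 0.77, the pose is steady and the bar is gripped. Handing in.

Run:
```python
from h import *
o=ctrl.get_obs();print(o['t'],o['tool_pos'],o['contact_force'],abs(o['dq']).max())
print(ctrl.finish_job())
```

```text
20.75 [0.57128236 0.02127407 0.23236203] [-9.94297097 -3.76448967  9.09045938] 0.002671887284450517
the job is handed in; nothing more can be done
None
```

I moved the panel from the amplifier's slot into the stand's slot, released it there, and lifted the flap by its bar. I handed the job in at t ≈ 20.8 s, still gripping the bar.

**Panel:** I lowered it until it touched the slot floor (about 10 N, TCP height 0.126 m, bottom estimated at about 6 mm). In the later pictures it stands in the slot with a slight lean. The networks put its bottom at (0.493, 0.312), against a fitted slot centre of (0.489, 0.3075).

**Flap:** Overlays in both views put it at about 0.765 rad, and the grip position implies 0.776. The angle arm measures about 0.77 (0.76–0.79 between views). The last readings showed the arm at rest, with an outside force of about 14 N on the tool.

**What disagreed:**
- I first read the angle arm as 0.73 because I mixed up the overlay colours. I corrected it and raised the flap by about 0.035 rad.
- In the pictures with the flap raised, the networks could not locate the angle arm's tip, because the robot hid it in the top view. The 0.77 comes from my overlays on the starting pictures; the later scene view agrees.
- The implied distance from grip to hinge was 4 mm longer than the stated one.

I did not re-measure the pedal, mug or metronome at the end. The planned path kept clear of them.

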